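Turn the ball tray to the open valve

ROBOT

A 7-joint arm with a two-finger parallel gripper is mounted at the origin on the work surface. World frame = base frame: x ahead of the robot, y to its left, z up, the work surface at z = 0. Lengths are in m, angles in rad, forces in N, time in s.
With the tool pointing down it reaches from about 0.425 to 0.925 m from the base axis. Payload 6.8 kg.
Tool frame: the origin (TCP) lies midway between the tips of the shut fingers; the grasp point (between the pads) lies 19 mm behind it; z points along the fingers, y is the line along which they close (so a half turn about z gives the same grasp; the last joint's range is limited). The gripper opens to 85 mm and grips with 20 to 120 N. Pads are 22 mm wide; open, the fingers measure 114 mm over their backs; the gripper's body (76 mm by 85 mm) begins 54 mm behind the grasp point. The pads swing forward as they close: fully open they stand 13 mm farther back than shut.
Start: joints at [1.109, 0.477, 0.022, 1.555, -0.011, 1.109, -0.083], TCP at [0.234, -0.633, 0.231] pointing down, gripper open.
Joint ranges: [-2.96, 2.96], [-0.34, 2.1], [-1.41, 1.46], [0.24, 2.44], [-1.37, 4.51], [0.17, 1.92], [-2.96, 2.96]. Speed limits (rad/s): [2.39, 2.39, 3.14, 3.14, 3.14, 3.14, 3.14].

INTERFACE

Orientations are given as a rotation vector (axis times angle).
In Python, from bench import r gives the robot as it stands. The module is installed in compiled form; this text tells all that it offers.
- The arm moves only by the tool apply_moves, never from a script. Its argument "rows" is a list of rows, each a list of 6 numbers: the shift along the tool's x, y, z scaled (see below), then the turn, a rotation vector about the tool's x, y, z scaled (see below). A call has 1 to 5 rows; each row is the pose to reach, as a shift and turn from the pose commanded when the call began, along the tool's axes at that moment; what a row does not reach only later rows make up. The controller multiplies each number of a shift by 0.25 m and each number of a turn by 90 degrees. A row lasts 1/8 s, in which the tool goes at most 62.5 mm and 10.7 degrees, less where a joint would pass 70% of its speed; a pose out of reach is approached as far as the arm can. A call with a number of a shift or a turn outside -1 to 1 is refused whole. A call with a gripper value outside its range is refused whole. "claw" is the opening, from 0 (shut) to 1 (fully open), set as the call begins (left out, the last holds). The fingers move at their own pace and stop on an object; "newtons" is the grip in N (left out, the last holds). Time passes only in rows, so rows that repeat a pose let the fingers close. It gives the time, the measured TCP pose, the force, the opening and the grip force at its end, in the units of the state.
- r.get_obs(): the state, without advancing time (a new reading comes with each control period).
- r.grab_frame(name): name is "side" or "top"; returns a dict with "pixels" (400x640x3 uint8, red, green, blue), "intrinsics" (3x3 intrinsics, pixels), "eye" and "attitude" of the camera in the world. Camera axes: x right, y up, looking along -z (the intrinsics and any distortion apply to the point x, -y, -z); pixel columns grow to the right and rows downward; lengths in m; the calibration is good to about 2 mm. A picture is of the moment at which its call begins. There is no depth.
- r.hand_in(): hands the job in; it is judged then, once.
Trained networks look in a picture, given as the dict that the camera call returned (one of the last four; its "shot" number tells which), for a name from the list of things; names that differ only in an ending like _2 or _b are one class to them, and where a whole thing is asked for, a point or a joint stands for the part that bears it (a point fixed in the world has none). Each returns a list of dicts, best first, with "conf" (0 to 1); they miss things now and then, are a little off and sometimes report something else, mostly with a low value. They report only what shows in the picture. A call takes as long as a camera call. They do not tell look-alikes from the thing itself.
- r.search_frame(picture, thing): "rect" ([left, top, width, height] in pixels, round what is visible of it).
- r.outline_of(picture, thing): "pixels" (400x640 bool, what is visible of it) and "rect" ([left, top, width, height] in pixels, round what is visible of it).
- r.landmark_of(picture, thing): "point" ([column, row] in pixels: a listed point, or the origin of a listed thing).
The state is a dict: "clock": time; "joints": joint angles; "qvel": joint speeds; "tau": joint torques, N m; "tcp_pos": TCP position; "orientation": TCP orientation; "contact_force": force on the tool from outside, world axes, zero at the start; "moment": the same for the moment, N m; "grip_width": finger opening in m; "gripper_force": force on a finger pad.
Only numpy, scipy, OpenCV 4.12 (cv2) and the standard library are available. Lean on these libraries where they do the work, as an engineer would, in place of code of your own. Each camera call takes 0.05 s, during which the arm holds its last target. There are 200 camera calls.

TASK

Lift the dished tray by its arched handle straight up off its cork stand until it is clear of the two brass valve bodies, then turn it a quarter turn on the spot, still over its stand, so that the tip of its pouring lip comes over the middle of the mouth of the open valve body (not the capped one), two or three centimetres above it. Keep the tray level and the loose ball within the marked ring all the way, touch neither valve body with the tray and leave everything else where it is. Finish while still holding the tray there, level and still, with the ball in the middle.

Things in the scene. Friction and masses are not known exactly. Their poses are not given: they have to be found in the camera images.
- tray: round aluminium tray, 141 mm across, 0.3 kg, dished to a 10 degree cone, standing loose on the cork stand, with a pouring lip and an arched handle over the top on two straps at y = +73 and -73 mm. Origin: centre of its underside, 12 mm above the bench at the start; z up, x towards the lip. Rim top 27 mm, ball top 33 mm above it. A thin dark ring of 22 mm radius is marked around the middle
- handle (a point): centre of the tray's straight black grip bar, 95 mm above the tray's origin, axes as the tray; the bar runs along y, 150 mm long, 20 mm tall, and is pinched across x, where it is 14 mm wide
- lip (a point): tip of the tray's pouring lip: middle of its outer end, on its underside, 118 mm from the tray's origin along its x and 18 mm above it; lip 30 mm wide, sides 7 mm high
- seat (a point): where the ball's centre lies when the ball rests in the middle of the dish, 20.7 mm above the tray's origin on its axis
- ball_center (a point): centre of the loose steel ball, 25 mm diameter, 64 g, resting in the middle of the dish; it rolls off the middle if the tray is tilted by about 10 degrees or sped up faster than about 1.5 m/s2 sideways
- stand: flat round cork stand under the tray, 100 mm diameter, 12 mm thick, fixed; origin at the centre of its underside, on the bench. The lip begins within 0.1 rad of the stand's x; the two valve bodies stand about 118 mm from its centre, one towards its y and one towards its -y; which is which varies
- valve_open: brass valve body standing on end, OPEN: an upright tube 46 mm across at most, 60 mm tall, 34 mm bore open at the top; fixed. Origin at the centre of its underside, on the bench, z up
- mouth (a point): centre of the open valve body's mouth, 60 mm above its underside
- valve_capped: brass valve body of the same shape, closed by a stepped hexagonal cap, 80 mm tall with the cap; fixed. Origin at the centre of its underside, on the bench
- coupling: short copper pipe coupling standing on end, 28 mm diameter, 32 mm tall; bystander, leave alone; origin at its underside
- nut: brass ring nut lying flat, 34 mm diameter, 14 mm tall; bystander, leave alone; origin at its underside
- wrench: steel wrench lying on the bench; bystander, leave alone
- screwdriver: screwdriver lying on the bench; bystander, leave alone
- compound_jar: jar of jointing compound, 66 mm diameter, 75 mm tall; bystander, leave alone
- thermostat: white room thermostat on its round foot, about 125 x 72 mm and 98 mm tall; bystander, leave alone
- spray_can: upright spray can, 54 mm diameter, 150 mm tall; bystander, leave alone
Things that resemble listed ones, but are neither listed nor needed, are in the scene too. Leave any red look-alike of the tray alone.

How it is judged:
On the way:
1. the tray is lifted off its stand, its lip away from both valve bodies (height (world z) of tray above 0.03 m and horizontal distance between lip and mouth above 0.08 m and contact force between the fingers and tray above 1 N), for 0.1 s.
At the end, for the whole second after the job is handed in: Tray held in the air by the gripper alone: lip tip within 15 mm sideways of the open mouth's centre and 4 to 60 mm above it, tray within 30 mm of its stand's axis, level within 0.08 rad, still, touching neither valve body nor stand, ball within 8 mm of the middle (horizontal distance between lip and mouth below 0.015 m and z of lip in the frame of valve_open between 0.064 and 0.12 m and horizontal distance between tray and stand below 0.03 m and angle between tray's own z axis and vertical below 0.08 rad and distance between ball_center and seat below 0.008 m and linear speed of tray below 0.02 m/s and angular speed of tray below 0.15 rad/s and contact force between the fingers and tray above 2 N and contact force between tray and valve_open below 0.5 N and contact force between tray and valve_capped below 0.5 N and contact force between tray and stand below 0.5 N); the arm keeps its last pose, push and grip.
It fails at once if the ball leaves the ring marked in the middle of the tray (distance between ball_center and seat above 0.022 m).
It fails at once if the tray is tipped (more than 0.2 rad) (angle between tray's own z axis and vertical above 0.2 rad).
It fails at once if the lip is swung over the capped valve body (horizontal distance between lip and valve_capped below 0.035 m).
It fails at once if the tray bumps a valve body (contact force between tray and valve_open above 1 N or contact force between tray and valve_capped above 1 N).
It fails at once if a bystander is disturbed (moved over 15 mm) (distance of any of coupling, nut, wrench, screwdriver, compound_jar, thermostat, spray_can from where it was at the start of the episode above 0.015 m).
It also fails if it takes over 38 s, if anything falls off the work surface, if the arm or the gripper's body presses on something with over 40 N, if the wrist force passes 120 N, or if a joint passes its speed limit or range.

## Working session

There is one attempt and no reset: what is moved stays moved. The work goes in short steps, Python scripts to look and compute and a tool call to move; the robot and the scene stay as the last step left them, time stands still between calls to the robot, and variables do not carry over. Pictures are saved under pics/ and viewed, at most 10 in all, crops included, and the job is handed in when it is done.

Besides the shell and the picture viewer there is one more tool, called in YAML: its name, and indented under it one key for each argument. apply_moves: Moves the arm, as the interface text tells. Its arguments: {"type":"object","properties":{"rows":{"type":"array","items":{"type":"array","items":{"type":"number"}}},"claw":{"type":"number"},"newtons":{"type":"number"}},"required":["rows"]}

```bash
mkdir -p pics; cat > h.py <<'E'
import numpy as np, cv2
from scipy.spatial.transform import Rotation as R
from scipy.optimize import least_squares
from bench import r
def att(p):
    a=np.array(p["attitude"],float)
    return a if a.shape==(3,3) else R.from_rotvec(a).as_matrix()
def ray(p,uv):
    K=np.array(p["intrinsics"]); d=np.linalg.inv(K)@[uv[0],uv[1],1]
    return np.array(p["eye"]), att(p)@(d*[1,-1,-1])
def onz(p,uv,z):
    e,d=ray(p,uv); return e+d*(z-e[2])/d[2]
def proj(p,X):
    c=att(p).T@(np.array(X)-p["eye"]); q=np.array(p["intrinsics"])@(c*[1,-1,-1]); return q[:2]/q[2]
def tri(ps,uvs):
    A=np.zeros((3,3));b=np.zeros(3)
    for p,u in zip(ps,uvs):
        e,d=ray(p,u); d=d/np.linalg.norm(d); P=np.eye(3)-np.outer(d,d); A+=P;b+=P@e
    return np.linalg.solve(A,b)
E
python3 - <<'E'
from h import *
s=r.get_obs(); print({k:np.round(v,3) for k,v in s.items()})
P={n:r.grab_frame(n) for n in("top","side")}
for n,p in P.items():
    cv2.imwrite(f"pics/{n}0.png",p["pixels"][:,:,::-1]); print(n,{k:v for k,v in p.items() if k!="pixels"})
    for t,z in (("tray",.012),("handle",.107),("lip",.03),("seat",.0327),("ball_center",.0327),("mouth",.06),("valve_open",0),("valve_capped",0),("stand",0)):
        print(n,t,[(np.round(q["point"],1),round(q["conf"],2),np.round(onz(p,q["point"],z),3)) for q in r.landmark_of(p,t)[:3]])
E
```

```text
{'clock': np.float64(0.0), 'joints': array([ 1.109,  0.478,  0.022,  1.556, -0.011,  1.109, -0.083]), 'qvel': array([ 0.001,  0.   , -0.002,  0.001, -0.001,  0.001, -0.002]), 'tau': array([ 1.0000e-03, -5.9645e+01,  1.6090e+00, -2.8120e+01,  1.3000e-02,
        9.0000e-03,  0.0000e+00]), 'tcp_pos': array([ 0.234, -0.633,  0.23 ]), 'orientation': array([-3.091e+00, -5.530e-01,  1.000e-03]), 'contact_force': array([-0.777,  0.47 ,  0.949]), 'moment': array([-0.   ,  0.011,  0.001]), 'gripper_force': np.float64(0.0), 'grip_width': np.float64(0.085)}
top {'intrinsics': array([[366.94172015,   0.        , 319.50207176],
       [  0.        , 366.94172015, 204.2399092 ],
       [  0.        ,   0.        ,   1.        ]]), 'eye': array([ 0.29180305, -0.00125695,  1.13447427]), 'attitude': array([ 0.16059352, -0.15160517, -1.54189771]), 'shot': 1}
top tray [(array([340.4, 195.9]), 0.98, array([ 0.547, -0.057,  0.012])), (array([378.4, 271.5]), 0.93, array([ 0.316, -0.174,  0.012]))]
top handle [(array([345.7, 187.1]), 0.94, array([ 0.552, -0.067,  0.107])), (array([380.3, 270.9]), 0.84, arr
[... 1684 characters left out ...]
 , 180.3]), 0.63, array([ 0.327, -0.159,  0.033]))]
side ball_center [(array([319.6, 179.1]), 0.75, array([ 0.518, -0.127,  0.033])), (array([301.4, 191. ]), 0.43, array([ 0.556, -0.067,  0.033]))]
side mouth [(array([320.7, 162.1]), 0.73, array([ 0.523, -0.171,  0.06 ]))]
side valve_open [(array([316.2, 174.1]), 0.78, array([ 0.541, -0.191,  0.   ]))]
side valve_capped [(array([282.5, 230.8]), 0.84, array([0.577, 0.056, 0.   ])), (array([345.3, 141.4]), 0.4, array([ 0.481, -0.389,  0.   ]))]
side stand [(array([320.6, 176.2]), 0.66, array([ 0.526, -0.183,  0.   ])), (array([320.3, 160.3]), 0.65, array([ 0.542, -0.264,  0.   ])), (array([302.8, 193.3]), 0.6, array([ 0.56 , -0.096,  0.   ]))]
```

```bash
python3 - <<'E'
import cv2,numpy as np
a=cv2.imread("pics/top0.png")[120:300,230:450]; b=cv2.imread("pics/side0.png")[100:280,220:440]
cv2.imwrite("pics/c0.png",np.vstack([cv2.resize(x,None,fx=1.65*1.0,fy=1.65,interpolation=2) for x in(a,b)]))
cv2.imwrite("pics/c1.png",cv2.resize(a,(733,600),interpolation=2))
E
```

```text
(no output)
```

View pics/c1.png

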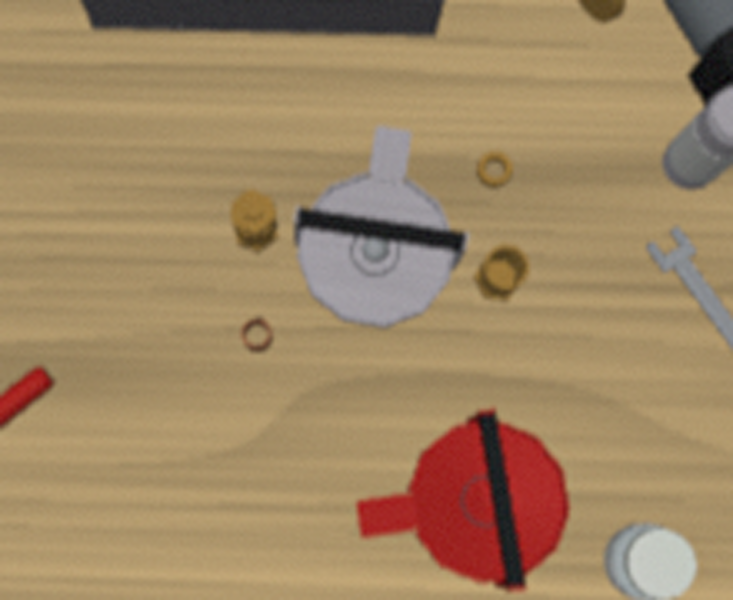

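View pics/side0.png

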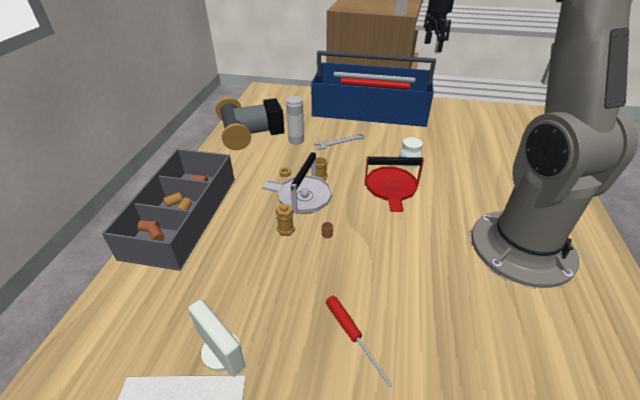

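The silver tray, with the ball in it, is at top px (344,195) and side px (304,194). The red look-alike is at top px (377,271) and side px (391,182), and I'm leaving it alone. The open valve has a dark bore and is at top px (381,200), on the -y side. The capped valve is at top px (306,185), on the +y side. Next I'll refine the bar, lip and mouth positions.

```bash
cat >> h.py <<'E'
def bar(p,z=.112,c=None,w=45):
    g=p["pixels"].max(2).astype(int); m=(g<75).astype(np.uint8)
    u=proj(p,c); M=np.zeros_like(m); cv2.circle(M,tuple(int(x) for x in u),w,1,-1); m*=M
    n,l,st,ce=cv2.connectedComponentsWithStats(m); k=1+np.argmax(st[1:,4]); ys,xs=np.nonzero(l==k)
    q=np.array([onz(p,(x,y),z)[:2] for x,y in zip(xs,ys)]); mu=q.mean(0); _,s,v=np.linalg.svd(q-mu); t=(q-mu)@v[0]
    mid=mu+v[0]*(t.min()+t.max())/2
    d=v[0] if v[0][1]>0 else -v[0]
    return mid,np.ptp(t),np.arctan2(d[1],d[0])-np.pi/2
E
python3 - <<'E'
from h import *
P=[r.grab_frame("top"),r.grab_frame("side")]
L={t:[r.landmark_of(p,t) for p in P] for t in("ball_center","mouth","lip","handle","valve_open","valve_capped")}
for t,q in L.items(): print(t,[[(np.round(x["point"],1).tolist(),round(x["conf"],2)) for x in y[:3]] for y in q])
print("bar",[ (bar(p,z,[.552,-.067,.107])) for p,z in((P[0],.114),)])
print("mouth",tri(P,[(382.6,198.7),(320.7,162.1)]))
for p in P:
  for t in ("valve_open","valve_capped"):
    for q in r.search_frame(p,t)[:2]: print(p["shot"],t,np.round(q["rect"],1),round(q["conf"],2))
  for X in([.552,-.067,.0327],[.552,-.067,.107],[.53,-.181,.06],[.665,-.08,.03]): print(np.round(proj(p,X),1))
# bright/dark view of mouth
for p,u in zip(P,[(382,200),(320,164)]):
    x,y=u; cv2.imwrite(f"pics/m{p['shot']}.png",cv2.resize(p["pixels"][y-25:y+25,x-25:x+25,::-1],(400,400),interpolation=0))
a=[cv2.imread(f"pics/m{p['shot']}.png") for p in P]; cv2.imwrite("pics/m.png",np.hstack(a))
E
```

```text
ball_center [[([340.8, 193.5], 0.39)], [([304.0, 193.2], 0.41)]]
mouth [[([383.6, 199.1], 0.59)], [([316.2, 159.0], 0.78)]]
lip [[([352.0, 157.1], 0.78), ([339.0, 276.1], 0.64)], [([398.5, 212.0], 0.96), ([267.0, 186.8], 0.73)]]
handle [[([346.4, 184.9], 0.82), ([379.8, 269.5], 0.57), ([375.5, 202.0], 0.44)], [([393.9, 158.0], 0.96), ([303.5, 173.1], 0.78)]]
valve_open [[([380.7, 203.9], 0.62)], [([320.8, 181.6], 0.47)]]
valve_capped [[([303.8, 189.0], 0.54)], [([285.0, 231.1], 0.91)]]
bar [(array([ 0.54546619, -0.06117006]), np.float64(0.14127539382536602), np.float64(-0.1330395324389173))]
mouth [ 0.52861015 -0.18229331  0.05222685]
3 valve_open [372.6 195.3  14.   15.1] 0.52
3 valve_capped [298.3 175.9  13.9  18.6] 0.57
3 valve_capped [338.7 190.4  10.1   8.8] 0.36
[344.  192.8]
[345.6 186.9]
[382.6 198.8]
[348.5 158.2]
4 valve_open [316.7 157.4   8.9  26.1] 0.74
4 valve_open [272.5 206.1  23.8  28. ] 0.24
4 valve_capped [274.4 205.8  21.   30.3] 0.78
[302.9 191.2]
[302.  168.7]
[319.1 159.8]
[264. 184.]
```

View pics/m.png

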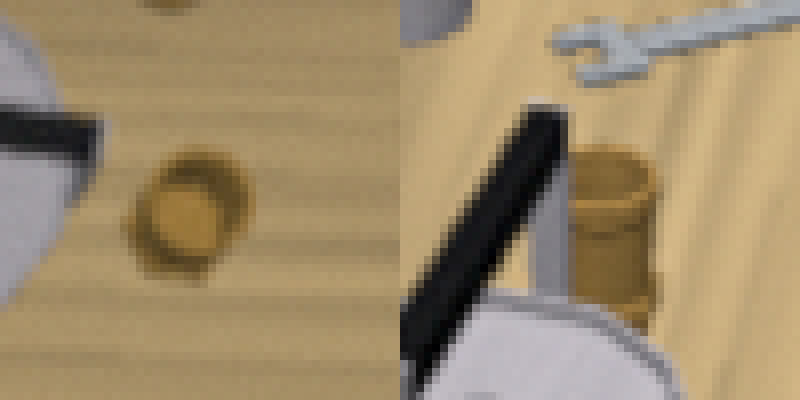

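In this crop the +x-facing rim is an open bore, so the -y valve is the open one, with its mouth at about (0.528,-0.180). The tray centre is at about (0.546,-0.063), with yaw about -0.13. Moving over it now.

apply_moves:
  rows:
    - [0.2,-0.17,0,0,0,-0.07]
    - [0.4,-0.34,0,0,0,-0.14]
    - [0.58,-0.51,0,0,0,-0.21]
    - [0.76,-0.67,0,0,0,-0.28]
    - [0.94,-0.82,0,0,0,-0.345]
  claw: 1
  newtons: 60

```text
clock: 2.52
tcp_pos: [0.384, -0.3577, 0.2317]
orientation: [2.829, 1.365, 0.0]
contact_force: [1.1, 0.2, 0.5]
grip_width: 0.0854
gripper_force: 0.0
```

```bash
cat >> h.py <<'E'
def to(target,yaw_y):
    s=r.get_obs(); Rm=R.from_rotvec(s["orientation"]); d=Rm.inv().apply(np.array(target)-s["tcp_pos"])/.25
    y=Rm.as_matrix()[:,1]; a=np.arctan2(y[1],y[0]); x=np.array([np.sin(yaw_y),-np.cos(yaw_y),0]); y=np.array([np.cos(yaw_y),np.sin(yaw_y),0])
    T=R.from_matrix(np.c_[-x,y,[0,0,-1]])
    t=(Rm.inv()*T).as_rotvec()/(np.pi/2)
    print("t",round(float(s["clock"]),2),"tcp",np.round(s["tcp_pos"],4),"yawY",round(a,3),"tilt",np.round(Rm.as_matrix()[:,2],3),"F",np.round(s["contact_force"],1),"grip",np.round(s["grip_width"],4),s["gripper_force"],"q",np.round(s["joints"],2))
    print("move",np.round(d,3),"turn",np.round(t,3))
E
python3 -c "
from h import *
to([.546,-.063,.23],-.133)"
```

```text
t 2.52 tcp [ 0.384  -0.3577  0.2317] yawY -0.672 tilt [ 0.001 -0.001 -1.   ] F [1.1 0.2 0.5] grip 0.0854 0.0 q [ 0.81  0.24 -0.21  1.9   0.06  1.   -0.1 ]
move [ 1.326 -0.227  0.006] turn [ 0.001  0.    -0.343]
```

apply_moves:
  rows:
    - [0.2,-0.04,0,0,0,-0.07]
    - [0.4,-0.07,0,0,0,-0.14]
    - [0.6,-0.1,0,0,0,-0.21]
    - [0.8,-0.14,0,0,0,-0.28]
    - [0.98,-0.17,0,0,0,-0.343]

```text
clock: 3.15
tcp_pos: [0.504, -0.14, 0.2316]
orientation: [2.363, 2.069, 0.001]
contact_force: [0.4, 0.7, 1.2]
grip_width: 0.0855
gripper_force: 0.0
```

```bash
python3 -c "
from h import *
to([.546,-.063,.17],-.133)"
```

```text
t 3.15 tcp [ 0.504  -0.14    0.2316] yawY -0.132 tilt [ 0.001 -0.    -1.   ] F [0.4 0.7 1.2] grip 0.0855 0.0 q [ 0.52  0.26 -0.43  1.89  0.13  1.02 -0.1 ]
move [0.327 0.126 0.247] turn [0. 0. 0.]
```

apply_moves:
  rows:
    - [0.16,0.06,0.06,0,0,0]
    - [0.25,0.1,0.14,0,0,0]
    - [0.31,0.12,0.22,0,0,0]
    - [0.327,0.126,0.247,0,0,0]
    - [0.327,0.126,0.247,0,0,0]

```text
clock: 3.78
tcp_pos: [0.5454, -0.0653, 0.1695]
orientation: [-2.367, -2.065, 0.001]
contact_force: [-0.4, -0.9, 0.6]
grip_width: 0.0852
gripper_force: 0.0
```

```bash
python3 - <<'E'
from h import *
to([.546,-.063,.088],-.133)
P=[r.grab_frame("top"),r.grab_frame("side")]
a=P[0]["pixels"][150:230,290:410,::-1];b=P[1]["pixels"][130:230,245:365,::-1]
cv2.imwrite("pics/g.png",np.vstack([cv2.resize(a,(450,300)),cv2.resize(b,(360,300)).copy() if 0 else cv2.copyMakeBorder(cv2.resize(b,(360,300)),0,0,0,90,0)]))
E
```

```text
t 3.77 tcp [ 0.5454 -0.0653  0.1695] yawY -0.136 tilt [-0.001 -0.    -1.   ] F [-0.4 -0.9  0.6] grip 0.0852 0.0 q [ 0.37  0.38 -0.45  1.89  0.2   0.91 -0.32]
move [0.01  0.001 0.326] turn [-0.     0.    -0.002]
```

View pics/g.png

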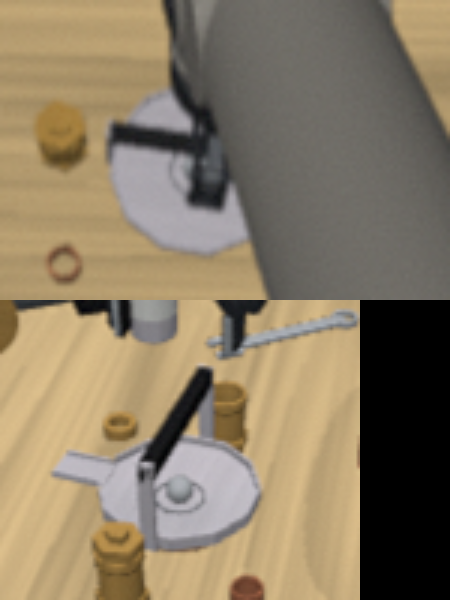

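The fingers straddle the bar (side crop fingers at 120 and 232, bar centre at 178) and the ball is in the middle of its ring. Descending.

apply_moves:
  rows:
    - [0.005,0,0.08,0,0,0]
    - [0.01,0,0.17,0,0,0]
    - [0.01,0,0.26,0,0,0]
    - [0.01,0,0.326,0,0,0]
    - [0.01,0,0.326,0,0,0]

```text
clock: 4.5
tcp_pos: [0.5453, -0.063, 0.0875]
orientation: [-2.368, -2.064, 0.002]
contact_force: [0.4, 0.4, 0.3]
grip_width: 0.0852
gripper_force: 0.0
```

```bash
python3 - <<'E'
from h import *
to([.546,-.063,.088],-.133)
b=r.grab_frame("side")["pixels"][130:230,245:365,::-1]
cv2.imwrite("pics/g2.png",cv2.resize(b,(600,500)))
E
```

```text
t 4.5 tcp [ 0.5453 -0.063   0.0875] yawY -0.137 tilt [-0.002 -0.    -1.   ] F [0.4 0.4 0.3] grip 0.0852 0.0 q [ 0.33  0.49 -0.41  1.95  0.28  0.75 -0.38]
move [ 0.     0.003 -0.002] turn [-0.001  0.    -0.003]
```

View pics/g2.png

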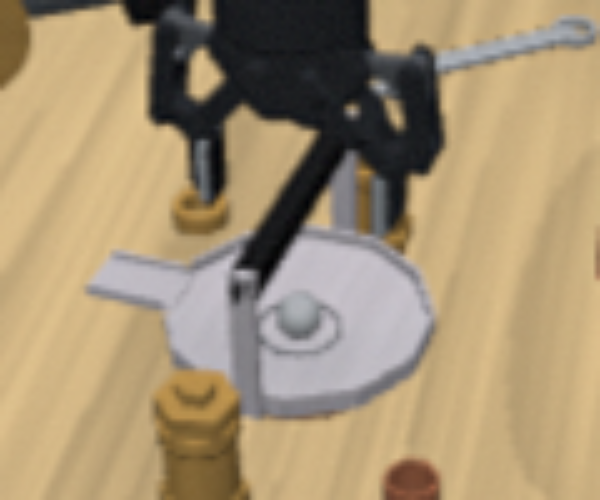

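The bar lies centrally between the fingers. Closing in stages to avoid jolting the ball.

apply_moves:
  rows:
    - [0,0,0,0,0,0]
    - [0,0,0,0,0,0]
    - [0,0,0,0,0,0]
    - [0,0,0,0,0,0]
    - [0,0,0,0,0,0]
  claw: 0.28
  newtons: 20

```text
clock: 5.18
tcp_pos: [0.5459, -0.0625, 0.0881]
orientation: [2.368, 2.065, 0.0]
contact_force: [-1.0, 1.4, 0.1]
grip_width: 0.0239
gripper_force: 0.0
```

apply_moves:
  rows:
    - [0,0,0,0,0,0]
    - [0,0,0,0,0,0]
    - [0,0,0,0,0,0]
    - [0,0,0,0,0,0]
  claw: 0.22

```text
clock: 5.68
tcp_pos: [0.5459, -0.0625, 0.088]
orientation: [-2.368, -2.065, 0.0]
contact_force: [-0.1, 0.5, -0.2]
grip_width: 0.0187
gripper_force: 0.0
```

apply_moves:
  rows:
    - [0,0,0,0,0,0]
    - [0,0,0,0,0,0]
    - [0,0,0,0,0,0]
    - [0,0,0,0,0,0]
  claw: 0.18

```text
clock: 6.18
tcp_pos: [0.5459, -0.0625, 0.0881]
orientation: [-2.368, -2.065, 0.0]
contact_force: [0.1, 0.1, 0.3]
grip_width: 0.0154
gripper_force: 0.0
```

apply_moves:
  rows:
    - [0,0,0,0,0,0]
    - [0,0,0,0,0,0]
    - [0,0,0,0,0,0]
    - [0,0,0,0,0,0]
  claw: 0.1

```text
clock: 6.68
tcp_pos: [0.546, -0.0625, 0.0881]
orientation: [2.367, 2.065, 0.0]
contact_force: [1.0, 0.0, -0.6]
grip_width: 0.0135
gripper_force: 23.6
```

apply_moves:
  rows:
    - [0,0,0,0,0,0]
    - [0,0,0,0,0,0]
    - [0,0,-0.01,0,0,0]
    - [0,0,-0.03,0,0,0]
    - [0,0,-0.05,0,0,0]
  claw: 0
  newtons: 70

```text
clock: 7.3
tcp_pos: [0.5454, -0.0625, 0.1006]
orientation: [-2.367, -2.065, 0.001]
contact_force: [0.0, 0.3, -3.8]
grip_width: 0.0128
gripper_force: 68.2
```

apply_moves:
  rows:
    - [0,0,-0.02,0,0,0]
    - [0,0,-0.05,0,0,0]
    - [0,0,-0.09,0,0,0]
    - [0,0,-0.13,0,0,0]
    - [0,0,-0.17,0,0,0]

```text
clock: 7.92
tcp_pos: [0.546, -0.0625, 0.1439]
orientation: [2.367, 2.065, 0.0]
contact_force: [0.2, -0.1, -3.7]
grip_width: 0.013
gripper_force: 68.2
```

apply_moves:
  rows:
    - [0,0,-0.01,0,0,0]
    - [0,0,-0.01,0,0,0]
    - [0,0,-0.01,0,0,0]

```text
clock: 8.3
tcp_pos: [0.5456, -0.0625, 0.1452]
orientation: [-2.367, -2.065, 0.001]
contact_force: [-0.1, 0.1, -3.0]
grip_width: 0.013
gripper_force: 68.2
```

```bash
python3 - <<'E'
from h import *
to([.546,-.063,.146],-1.72)
P=[r.grab_frame("top"),r.grab_frame("side")]
for p in P: print([(t,[(np.round(x["point"],1).tolist(),round(x["conf"],2)) for x in r.landmark_of(p,t)[:3]]) for t in("seat","ball_center","lip")])
a=P[0]["pixels"][150:230,290:410,::-1];b=P[1]["pixels"][130:230,245:365,::-1]
cv2.imwrite("pics/g3.png",np.hstack([cv2.resize(a,(360,240)).copy(),np.zeros((240,4,3),np.uint8)]) if 0 else cv2.resize(b,(600,500)))
E
```

```text
t 8.3 tcp [ 0.5456 -0.0625  0.1452] yawY -0.136 tilt [-0.001  0.    -1.   ] F [-0.1  0.1 -3. ] grip 0.013 68.22625637054443 q [ 0.35  0.41 -0.44  1.92  0.23  0.87 -0.34]
move [-0.002  0.002 -0.003] turn [-0.     0.     1.008]
[('seat', [([374.9, 269.5], 0.66), ([343.5, 188.4], 0.58)]), ('ball_center', []), ('lip', [([338.0, 274.9], 0.95)])]
[('seat', [([303.6, 175.2], 0.82), ([389.3, 179.0], 0.65)]), ('ball_center', [([302.3, 175.0], 0.61), ([408.1, 161.6], 0.33)]), ('lip', [([399.7, 213.1], 0.72)])]
```

View pics/g3.png

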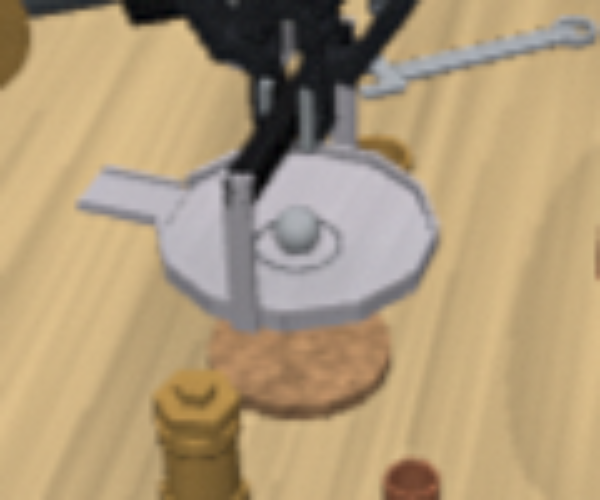

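The tray is lifted level with the ball centred, and the stand is clear below. Turning clockwise from above, stopping about 10% short to check.

apply_moves:
  rows:
    - [0,0,0,0,0,0.01]
    - [0,0,0,0,0,0.04]
    - [0,0,0,0,0,0.09]
    - [0,0,0,0,0,0.15]
    - [0,0,0,0,0,0.21]

```text
clock: 9.32
tcp_pos: [0.5459, -0.0625, 0.1456]
orientation: [2.677, 1.643, 0.0]
contact_force: [0.7, 0.2, -3.6]
grip_width: 0.0128
gripper_force: 68.2
```

apply_moves:
  rows:
    - [0,0,0,0,0,0.06]
    - [0,0,0,0,0,0.12]
    - [0,0,0,0,0,0.18]
    - [0,0,0,0,0,0.24]
    - [0,0,0,0,0,0.3]

```text
clock: 9.95
tcp_pos: [0.5459, -0.0624, 0.1456]
orientation: [-2.987, -0.973, -0.0]
contact_force: [-0.0, 0.2, -3.5]
grip_width: 0.0129
gripper_force: 68.2
```

apply_moves:
  rows:
    - [0,0,0,0,0,0.06]
    - [0,0,0,0,0,0.12]
    - [0,0,0,0,0,0.18]
    - [0,0,0,0,0,0.24]
    - [0,0,0,0,0,0.29]

```text
clock: 10.58
tcp_pos: [0.5459, -0.0623, 0.1456]
orientation: [-3.13, -0.274, -0.0]
contact_force: [-0.9, 0.3, -4.1]
grip_width: 0.0127
gripper_force: 68.2
```

apply_moves:
  rows:
    - [0,0,0,0,0,0.04]
    - [0,0,0,0,0,0.07]
    - [0,0,0,0,0,0.09]
    - [0,0,0,0,0,0.1]
    - [0,0,0,0,0,0.1]

```text
clock: 11.2
tcp_pos: [0.5459, -0.0625, 0.1456]
orientation: [3.141, 0.033, 0.0]
contact_force: [0.3, -0.5, -4.0]
grip_width: 0.0129
gripper_force: 68.2
```

```bash
python3 - <<'E'
from h import *
to([.546,-.0625,.1455],-1.723)
P=[r.grab_frame("top"),r.grab_frame("side")]
for p in P: print([(t,[(np.round(x["point"],1).tolist(),round(x["conf"],2)) for x in r.landmark_of(p,t)[:3]]) for t in("seat","ball_center","lip","mouth","valve_open")], np.round(proj(p,[.528,-.180,.06]),1),np.round(proj(p,[.528,-.180,.088]),1))
a=P[0]["pixels"][160:240,310:430,::-1];b=P[1]["pixels"][120:220,265:365,::-1]
cv2.imwrite("pics/g4.png",np.hstack([cv2.resize(a,(390,260)),cv2.resize(b,(400,400))[:260]]) if 0 else np.hstack([cv2.copyMakeBorder(cv2.resize(a,(390,260)),0,140,0,0,0),cv2.resize(b,(400,400))]))
E
```

```text
t 11.2 tcp [ 0.5459 -0.0625  0.1456] yawY -1.55 tilt [ 0. -0. -1.] F [ 0.3 -0.5 -4. ] grip 0.0129 68.23001503944397 q [ 0.11  0.38 -0.14  1.93  0.07  0.84 -1.61]
move [0. 0. 0.] turn [ 0.   -0.    0.11]
[('seat', [([342.5, 190.0], 0.57)]), ('ball_center', []), ('lip', [([337.9, 275.8], 0.47)]), ('mouth', []), ('valve_open', [([443.6, 212.8], 0.66)])] [382.3 199.4] [383.9 197.4]
[('seat', [([301.8, 170.5], 0.96), ([390.6, 184.3], 0.8)]), ('ball_center', [([305.4, 176.4], 0.59), ([359.7, 342.5], 0.35)]), ('lip', [([310.5, 151.0], 0.8), ([396.3, 209.9], 0.75)]), ('mouth', [([405.9, 160.6], 0.68), ([316.7, 163.7], 0.36)]), ('valve_open', [])] [319.7 160.1] [319.7 151.8]
```

View pics/g4.png

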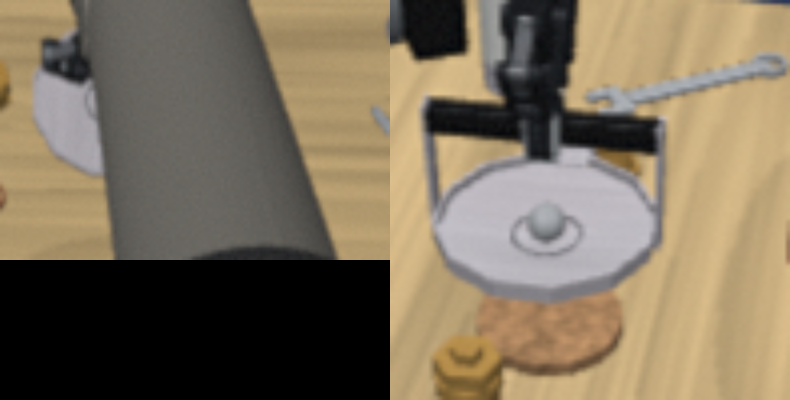

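Level, with the ball centred. The lip points away from the side camera and still sits to the left of the open valve, as expected. Finishing the turn.

apply_moves:
  rows:
    - [0,0,0,0,0,0.02]
    - [0,0,0,0,0,0.06]
    - [0,0,0,0,0,0.09]
    - [0,0,0,0,0,0.11]
    - [0,0,0,0,0,0.11]

```text
clock: 12.42
tcp_pos: [0.5459, -0.0625, 0.1456]
orientation: [3.132, -0.239, 0.0]
contact_force: [-0.5, -0.6, -3.7]
grip_width: 0.0134
gripper_force: 68.2
```

apply_moves:
  rows:
    - [0,0,0,0,0,0]
    - [0,0,0,0,0,0]
    - [0,0,0,0,0,0]

```text
clock: 12.8
tcp_pos: [0.5459, -0.0625, 0.1456]
orientation: [-3.133, 0.238, 0.0]
contact_force: [0.4, 0.0, -3.2]
grip_width: 0.0132
gripper_force: 68.2
```

```bash
python3 - <<'E'
from h import *
to([.546,-.0625,.1455],-1.723)
p=r.grab_frame("side")
print([(t,[(np.round(x["point"],1).tolist(),round(x["conf"],2)) for x in r.landmark_of(p,t)[:3]]) for t in("seat","ball_center","lip","mouth","valve_open","stand")], np.round(proj(p,[.528,-.180,.0885]),1))
b=p["pixels"][125:200,270:370,::-1]
cv2.imwrite("pics/g5.png",cv2.resize(b,(800,600),interpolation=2))
E
```

```text
t 12.8 tcp [ 0.5459 -0.0625  0.1456] yawY -1.723 tilt [-0.  0. -1.] F [ 0.4  0.  -3.2] grip 0.0132 68.22637438774109 q [ 0.08  0.38 -0.1   1.93  0.05  0.83 -1.77]
move [ 0. -0.  0.] turn [-0.  0.  0.]
[('seat', [([389.6, 179.5], 0.73), ([300.7, 173.7], 0.62)]), ('ball_center', [([303.4, 172.3], 0.45)]), ('lip', [([319.4, 153.8], 0.72), ([398.8, 214.0], 0.57)]), ('mouth', []), ('valve_open', []), ('stand', [([302.6, 203.5], 0.92)])] [319.7 151.7]
```

View pics/g5.png

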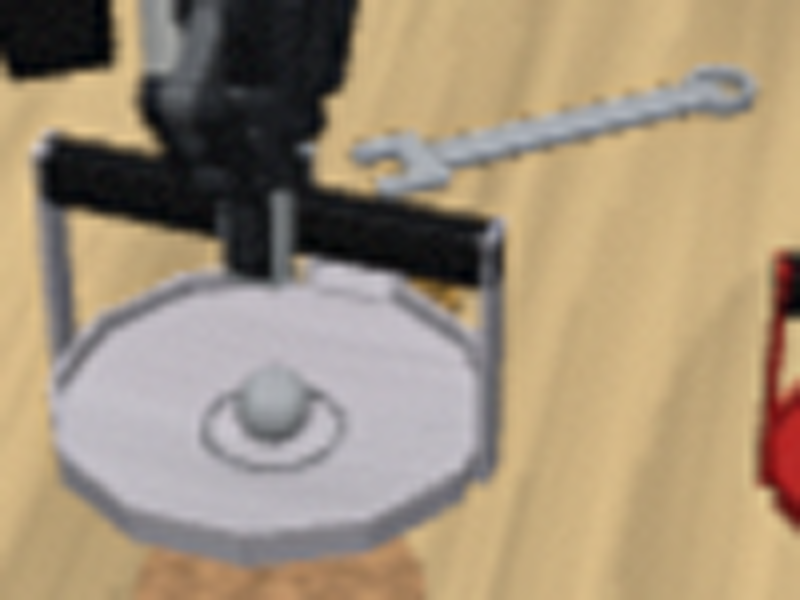

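```bash
python3 - <<'E'
from h import *
p=r.grab_frame("side"); c=np.array([.546,-.0625,.0695])
for off in(-.1,-.05,0,.05):
    Q=R.from_euler('z',-1.723+off).as_matrix()
    f=lambda v:((proj(p,c+Q@np.array(v))-[270,125])*8).round(0).tolist()
    print(off,"barends",f([0,75,.105]),f([0,-75e-3,.105]),f([0,.075,.105]),"lipbase L/R top",f([.085,.015,.025]),f([.085,-.015,.025]),"ball",f([0,0,.0207]),"lip",f([.118,0,.018]))
for y in(-.176,-.18,-.184):
  for x in(.524,.528,.532):
    f=lambda d:(proj(p,[x+d,y,.06])).round(1).tolist(); print(x,y,f(0),"right edge rim21",f(-.021), (proj(p,[x,y-.021,.06])).round(1)[1])
E
```

```text
-0.1 barends [-7589.0, -1893.0] [491.0, 240.0] [51.0, 124.0] lipbase L/R top [347.0, 245.0] [427.0, 267.0] ball [273.0, 402.0] lip [428.0, 224.0]
-0.05 barends [-8710.0, -1886.0] [496.0, 233.0] [45.0, 130.0] lipbase L/R top [335.0, 244.0] [416.0, 263.0] ball [273.0, 402.0] lip [412.0, 220.0]
0 barends [-10128.0, -1877.0] [500.0, 227.0] [40.0, 136.0] lipbase L/R top [323.0, 242.0] [405.0, 259.0] ball [273.0, 402.0] lip [397.0, 217.0]
0.05 barends [-11986.0, -1864.0] [504.0, 220.0] [35.0, 142.0] lipbase L/R top [310.0, 241.0] [394.0, 256.0] ball [273.0, 402.0] lip [381.0, 214.0]
0.524 -0.176 [320.8, 161.0] right edge rim21 [328.1, 161.8] 156.9
0.528 -0.176 [319.4, 160.8] right edge rim21 [326.7, 161.6] 156.7
0.532 -0.176 [318.0, 160.7] right edge rim21 [325.3, 161.5] 156.6
0.524 -0.18 [321.1, 160.2] right edge rim21 [328.3, 161.0] 156.1
0.528 -0.18 [319.7, 160.1] right edge rim21 [326.9, 160.9] 156.0
0.532 -0.18 [318.3, 159.9] right edge rim21 [325.5, 160.7] 155.8
0.524 -0.184 [321.3, 159.4] right edge rim21 [328.5, 160.2] 155.4
0.528 -0.184 [319.9, 159.3] right edge rim21 [327.2, 160.1] 155.2
0.532 -0.184 [318.6, 159.1] right edge rim21 [325.8, 159.9] 155.1
```

The projected model matches the picture: ball at (273,402), and bar ends within about 0.03 rad. I'll add a small trim of about 0.03 rad, let it settle, and hand in.

apply_moves:
  rows:
    - [0,0,0,0,0,0.005]
    - [0,0,0,0,0,0.012]
    - [0,0,0,0,0,0.017]
    - [0,0,0,0,0,0.017]
    - [0,0,0,0,0,0.017]

```text
clock: 13.82
tcp_pos: [0.5459, -0.0624, 0.1455]
orientation: [-3.129, 0.28, 0.0]
contact_force: [-0.5, 0.4, -4.2]
grip_width: 0.013
gripper_force: 68.2
```

apply_moves:
  rows:
    - [0,0,0,0,0,0]
    - [0,0,0,0,0,0]
    - [0,0,0,0,0,0]
    - [0,0,0,0,0,0]
    - [0,0,0,0,0,0]

```text
clock: 14.45
tcp_pos: [0.5459, -0.0625, 0.1456]
orientation: [-3.129, 0.28, -0.0]
contact_force: [0.1, 0.2, -4.1]
grip_width: 0.0129
gripper_force: 68.2
```

```bash
python3 -c "
from h import *
to([.546,-.0625,.1455],-1.75)
print(r.hand_in())"
```

```text
t 14.45 tcp [ 0.5459 -0.0625  0.1456] yawY -1.75 tilt [ 0.  0. -1.] F [ 0.1  0.2 -4.1] grip 0.0129 68.22919607162476 q [ 0.08  0.38 -0.1   1.93  0.05  0.83 -1.79]
move [ 0. -0.  0.] turn [-0. -0.  0.]
the job is handed in; nothing more can be done
None
```

I handed the job in at 14.5 s with the tray held level and still above its stand and the ball in the middle; I estimate the lip tip is within about 5 mm sideways of the open mouth's centre and about 27 mm above it, but it was hidden from both cameras at the end and the hand-in gave no verdict.

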